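# Walnuts from the shaker to the scale

### The job

The walnuts on the bench sieve have been shaken clean and are to be weighed in their tray: squeeze the catch at the tray's front, draw the tray forward clear of the keeper and bridge that hold it down, then lift it off. Carry it level, without losing a walnut or disturbing anything else on the worktop, and set it down gently in the middle of the scale's platform, square with its edges.

Things in the scene. Friction and masses are not known exactly. Their poses are not given: they have to be found in the camera images.
- tray_base (a point): sieve tray: open steel tray, base 180 mm along its x axis, 130 mm along y, wall tops 20 mm above the underside, floor 4 mm, walls 3 mm thick; this point is the centre of its underside. -x is its front (the catch side). Holds five loose walnuts; about 0.45 kg in all. It stands on its base alone. Behind it a flat tongue, 60 mm wide, stands out 25 mm. At the start it is home on the sieve
- tray_handle (a point): the tray's fixed carrying handle: a straight flat-sided bar along the tray's y axis, 14 mm wide (x), 12 mm high, 120 mm free between two uprights on the side walls; this point is the middle of the bar, 96 mm above the tray's underside, 14 mm in front of its centre, above the centre of mass within 10 mm; 50 mm of air between bar and walnuts
- catch_grip (a point): squeeze catch at the tray's front: two upright steel plates side by side, each 8 mm thick (y), 46 mm long (x), 50 mm high. This point: mid-length, 35 mm above the tray's underside (plates reach from 5 to 55 mm), 125 mm in front of the tray's centre; axes as the tray's. The fixed plate's outer face is 12 mm to +y of it, the sprung one's 22 mm to -y, 12 mm when squeezed right in
- catch_paddle (a point): middle of the sprung plate of the catch, 35 mm above the tray's underside; it slides to +y against a spring, 4 N rising to 8 N, and springs back when let go. It carries the bolt, an 8 mm square bar from its foot along the tray's front wall to -y, whose tip, 87 mm to -y of the tray's middle, sits behind the keeper
- catch (a joint): travel of the sprung plate and bolt: 0 = out (bolt behind the keeper), 0.010 m = squeezed right in; the bolt is free of the keeper above about 0.0085
- sieve_deck (a point): bench vibrating sieve, a fixed steel machine 300 x 230 mm; this point is on top of its deck (260 x 200 mm, 116 mm above the worktop), below the tray's centre when home. -x is its front. Two rails along x, 14 mm high, guide the tray, 1.5 mm free each side. Catch squeezed and drawn 40 to 50 mm to the front, the tray is clear of keeper and bridge, still stands wholly on the deck and lifts straight off
- sieve_bridge (a point): middle of the top of the bridge at the back of the deck, 19 mm above the deck; it holds the tray's tongue down until the tray has been drawn 25 mm to the front
- sieve_keeper (a point): top of the keeper at the deck's right front corner (-y), a hooked block 22 mm high, the highest part of the sieve itself (138 mm above the worktop); it stops the bolt from moving forward and from lifting. It reaches 36 mm to the front of this point
- scale_platform (a point): centre of the top of the bench scale's flat steel platform, 240 mm along x, 220 mm along y, 62 mm above the worktop, fixed. A console with a display stands out to 174 mm in front (-x) of it, lower than the platform
- walnut0_center (a point): centre of a walnut in its shell, 40 mm long, 36 mm thick, 15 g, loose in the tray
- walnut1_center (a point): centre of a walnut in its shell, 40 mm long, 36 mm thick, 15 g, loose in the tray
- walnut2_center (a point): centre of a walnut in its shell, 40 mm long, 36 mm thick, 15 g, loose in the tray
- walnut3_center (a point): centre of a walnut in its shell, 40 mm long, 36 mm thick, 15 g, loose in the tray
- walnut4_center (a point): centre of a walnut in its shell, 40 mm long, 36 mm thick, 15 g, loose in the tray
- syrup_bottle: bystander: closed brown glass bottle, 62 mm in diameter and 195 mm high; origin at the centre of its underside
- cocoa_tin: bystander: round tin with a paper band, 74 mm in diameter and 125 mm high; origin at the centre of its underside
- steel_jug: bystander: open steel mug with a side handle, 84 mm in diameter (125 mm with the handle) and 115 mm high; origin at the centre of its underside
- mixing_bowl: bystander: open steel bowl, 160 mm in diameter and 70 mm high; origin at the centre of its underside
- cream_carton: bystander: upright carton, 75 x 110 mm and 190 mm high; origin at the centre of its underside
- palette_knife: bystander: palette knife lying flat, 240 mm long along its x axis; origin at the centre of its underside, half-way along
- cake_ring: bystander: thin steel ring standing flat, 80 mm in diameter and 50 mm high; origin at the centre of its underside

How it is judged (in metres and radians):
On the way, in this order (a step that is already met when the one before it is completed fails the run):
1. the catch is squeezed in with the tray still on the sieve (value of joint catch above 0.0075 m and z of tray_base in the frame of sieve_deck below 0.008 m and horizontal distance between tray_base and sieve_deck below 0.02 m), for 0.05 s.
2. the tray is drawn at least 26 mm forward along its rails, still down on the deck (x of tray_base in the frame of sieve_deck below -0.026 m and z of tray_base in the frame of sieve_deck below 0.012 m and angle between tray_base's own z axis and vertical below 0.1 rad), for 0.05 s.
At the end, for the whole second after the job is handed in: The tray stands flat and at rest on the scale's platform, its centre within 25 mm of the platform's centre and its sides parallel to the platform's within 0.22 rad (any quarter turn), and all five walnuts lie in it (horizontal distance between tray_base and scale_platform below 0.025 m and z of tray_base in the frame of scale_platform between -0.005 and 0.005 m and angle between tray_base's own z axis and vertical below 0.05 rad and (angle between the x axis of tray_base and the x axis of scale_platform, either way round below 0.22 rad or angle between the x axis of tray_base and the y axis of scale_platform, either way round below 0.22 rad) and linear speed of tray below 0.02 m/s and x of walnut0_center in the frame of tray_base between -0.09 and 0.09 m and y of walnut0_center in the frame of tray_base between -0.065 and 0.065 m and z of walnut0_center in the frame of tray_base between 0 and 0.05 m and x of walnut1_center in the frame of tray_base between -0.09 and 0.09 m and y of walnut1_center in the frame of tray_base between -0.065 and 0.065 m and z of walnut1_center in the frame of tray_base between 0 and 0.05 m and x of walnut2_center in the frame of tray_base between -0.09 and 0.09 m and y of walnut2_center in the frame of tray_base between -0.065 and 0.065 m and z of walnut2_center in the frame of tray_base between 0 and 0.05 m and x of walnut3_center in the frame of tray_base between -0.09 and 0.09 m and y of walnut3_center in the frame of tray_base between -0.065 and 0.065 m and z of walnut3_center in the frame of tray_base between 0 and 0.05 m and x of walnut4_center in the frame of tray_base between -0.09 and 0.09 m and y of walnut4_center in the frame of tray_base between -0.065 and 0.065 m and z of walnut4_center in the frame of tray_base between 0 and 0.05 m); the robot touches nothing.
It fails at once if the tray is tipped more than 0.35 rad (20 degrees) (angle between tray_base's own z axis and vertical above 0.35 rad).
It fails at once if a walnut leaves the tray (distance between any of walnut0_center, walnut1_center, walnut2_center, walnut3_center, walnut4_center and tray_base above 0.125 m).
It fails at once if the tray is dropped or thrown down on the scale (faster than 0.35 m/s close above the platform) (z of tray_base in the frame of scale_platform below 0.03 m and horizontal distance between tray_base and scale_platform below 0.08 m and linear speed of tray above 0.35 m/s).
It fails at once if a bystander is pushed more than 25 mm (distance of any of syrup_bottle, cocoa_tin, steel_jug, mixing_bowl, cream_carton, palette_knife, cake_ring from where it was at the start of the episode above 0.025 m).
It also fails if it takes over 64 s, if anything falls off the work surface, if the arm or the gripper's body presses on something with over 40 N, if the wrist force passes 120 N, or if a joint passes its speed limit or range.

### The arm

A 6-joint arm with a two-finger parallel gripper is mounted at the origin on the work surface. World frame = base frame: x ahead of the robot, y to its left, z up, the work surface at z = 0. Lengths are in mm, angles in rad, forces in N, time in s.
With the tool pointing down it reaches from about 400 to 925 mm from the base axis. Payload 12.5 kg.
Tool frame: the origin (TCP) lies at the very end of the fingers, on their centre line; the grasp point (between the pads) lies env.grip_point_offset behind it (env.grip_point_offset is the distance from the TCP to the grasp point, in mm); y points along the fingers, z is the direction in which the jaws open and shut, and the axes are right-handed (so a half turn about y gives the same grasp; the last joint's range is limited). The gripper opens to 95 mm and grips with 3 to 60 N. Pads are 20 mm wide; open, the fingers measure 119 mm over their backs; the gripper's body (75 mm by 180 mm) begins 59 mm behind the grasp point.
Start: joints at [-1.343, 0.491, 1.559, -0, 1.092, -0.106], TCP at [204.796, -590.513, 214.661] pointing down, gripper open.
Joint ranges: [-3.1, 3.1], [-0.84, 2.19], [0.05, 2.79], [-1.13, 4.28], [0.06, 2.93], [-2.69, 2.69]. Speed limits (rad/s): [2.22, 2.22, 2.79, 3.14, 3.14, 3.14].

### API

Orientations are given as [roll, pitch, yaw] about the fixed x, y, z axes, in that order (R = Rz(yaw) Ry(pitch) Rx(roll)).
In Python, from cell import readout, read_camera, env, nets gives the robot as it stands.
- The arm moves only by the tool apply_moves, never from a script. Its argument "increments" is a list of rows, each a list of 3 entries, a list of its own where there are three numbers: the shift along the tool's x, y, z in cm, then the turn, a rotation vector about the tool's x, y, z in degrees, then the finger opening in cm, from 0 to 9.51. A call has exactly 5 rows; each row shifts and turns the pose as measured when the row begins, along the tool's axes as they then stand; what a row does not reach is not made up. A row lasts 1/8 s, in which the tool goes at most 62.5 mm and 10.7 degrees, less where a joint would pass 70% of its speed; a pose out of reach is approached as far as the arm can. A call with a gripper value outside its range is refused whole. The fingers move at their own pace and stop on an object; the grip force is fixed at half the most. Time passes only in rows, so rows that do not move let the fingers close, or fill a call up. It gives the time, the measured TCP pose, the force and the opening at its end, in the units of the state.
- readout.state(): the state, without advancing time (a new reading comes with each control period).
- read_camera(name): name is "scene" or "top"; returns a dict with "img" (480x640x3 uint8, red, green, blue), "vfov" (degrees; the focal length in pixels is half the picture's height over the tangent of half this angle, whatever the lens; pixels are square), "cx", "cy" (the principal point, pixels), "rvec" (rotation vector, rad) and "tvec" (3), from world to camera coordinates, as OpenCV has them. Camera axes: x right, y down, z forward; pixel columns grow to the right and rows downward; lengths in mm; the calibration is good to about 2 mm. A picture is of the moment at which its call begins. There is no depth.
- env.job_done(): hands the job in, once; it reports no verdict.
Trained networks look in a picture, given as the dict that the camera call returned (one of the last four; its "shot" number tells which), for a name from the list of things; names that differ only in an ending like _2 or _b are one class to them, and where a whole thing is asked for, a point or a joint stands for the part that bears it (a point fixed in the world has none). Each returns a list of dicts, best first, with "confidence" (0 to 1); they miss things now and then, are a little off and sometimes report something else, mostly with a low value. They report only what shows in the picture. A call takes as long as a camera call.
- nets.look_for(picture, thing): "point" ([x, y, z] in mm, in the coordinates of the camera as it stood for that picture, good to about 4 mm: the middle of the surface that is visible of it).
- nets.mark_of(picture, thing): "point" ([x, y, z] in mm, in the coordinates of the camera as it stood for that picture, good to about 4 mm: a listed point, or the origin of a listed thing).
The state is a dict: "t": time; "joints": joint angles; "qvel": joint speeds; "tau": joint torques, N m; "eef_pos": TCP position; "tcp_rot": TCP orientation; "ft_force": force on the tool from outside, world axes, zero at the start; "moment": the same for the moment, N m; "opening": opening from 0.0 (shut) to 1.0 (fully open).
Only numpy, scipy, OpenCV 4.12 (cv2) and the standard library are available. Lean on these libraries where they do the work, as an engineer would, in place of code of your own. Each camera call takes 0.05 s, during which the arm holds its last target. There are 200 camera calls.

## Working session

There is one attempt and no reset: what is moved stays moved. The work goes in short steps, Python scripts to look and compute and a tool call to move; the robot and the scene stay as the last step left them, time stands still between calls to the robot, and variables do not carry over. Pictures are saved under pics/ and viewed, about 8 in all and at most 12, crops included, and the job is handed in when it is done.

Besides the shell and the picture viewer there is one more tool, called after ">>>" as name(argument=value, ...), one argument or row to a line, values as JSON. apply_moves: Moves the arm, as the interface text tells. Its arguments: {"type":"object","properties":{"increments":{"type":"array"}},"required":["increments"]}

```bash
ls; mkdir -p pics
cat > h.py <<'E'
import numpy as np, cv2
from scipy.spatial.transform import Rotation as R
from cell import readout, read_camera, env, nets
def w(p,pt):
    M=R.from_rotvec(np.ravel(p["rvec"])).as_matrix()
    return M.T@(np.array(pt)-np.ravel(p["tvec"]))
def proj(p,X):
    f=p["img"].shape[0]/2/np.tan(np.radians(p["vfov"])/2)
    K=np.array([[f,0,p["cx"]],[0,f,p["cy"]],[0,0,1.]])
    return cv2.projectPoints(np.float64(X).reshape(-1,3),np.ravel(p["rvec"]).astype(float),np.ravel(p["tvec"]).astype(float),K,None)[0].reshape(-1,2)
def save(p,n): cv2.imwrite("pics/"+n,cv2.cvtColor(p["img"],cv2.COLOR_RGB2BGR))
def tool():
    s=readout.state(); return np.array(s["eef_pos"]),R.from_euler("xyz",s["tcp_rot"])
E
python3 - <<'E'
from h import *
np.set_printoptions(precision=1,suppress=True)
s=readout.state(); print(s, env.grip_point_offset)
print(tool()[1].as_matrix())
for c in("scene","top"):
    p=read_camera(c); save(p,c+"0.png")
    print(c,p["vfov"],"campos",w(p,[0,0,0]))
    for n in "tray_base tray_handle catch_grip catch_paddle sieve_deck sieve_bridge sieve_keeper scale_platform syrup_bottle cocoa_tin steel_jug mixing_bowl cream_carton palette_knife cake_ring".split():
        print(n,[(w(p,d["point"]),round(d["confidence"],2)) for d in nets.mark_of(p,n)[:2]])
E
```

```text
pics
{'t': 0.0, 'joints': array([-1.3,  0.5,  1.6, -0. ,  1.1, -0.1]), 'qvel': array([ 0., -0., -0.,  0.,  0.,  0.]), 'tau': array([  0. , -61.3, -25.8,   0.1,   0. ,  -0. ]), 'eef_pos': array([ 204.7, -590.2,  214.1]), 'tcp_rot': array([-1.6,  0. , -2.8]), 'ft_force': array([ 0.2,  0.2, -0.6]), 'moment': array([ 0. , -0.1, -0. ]), 'opening': 1.0004081694335305} 18.8
[[-0.9 -0.   0.3]
 [-0.3  0.  -0.9]
 [-0.  -1.  -0. ]]
scene 47.94597822084132 campos [1358.7  986.5 1131.8]
tray_base [(array([579.4, 286.9, 115. ]), 0.55), (array([579.6, 256.2, 136.8]), 0.46)]
tray_handle []
catch_grip [(array([459.9, 294.1, 149.4]), 0.68), (array([458.2, 311.3, 151. ]), 0.61)]
catch_paddle [(array([ 315.9, -286.2,   -3.3]), 0.65), (array([457.6, 295.8, 154.8]), 0.62)]
sieve_deck [(array([638.8, 309.7, 136.9]), 0.49), (array([ 584.7, -252. ,   61.3]), 0.2)]
sieve_bridge [(array([685.8, 271.7, 137.3]), 0.93)]
sieve_keeper [(array([465.4, 217.1, 138.7]), 0.61)]
scale_platform [(array([ 585.7, -254.5,   58.7]), 0.82), (array([683.4, 269.8, 134.6]), 0.3)]
syrup_bottle [(array([491. ,   1. ,  -4.6]), 0.7),
[... 779 characters left out ...]
 260.8,  -0.5]), 0.35)]
sieve_bridge [(array([684.2, 271.6, 132.5]), 0.88)]
sieve_keeper [(array([470.8, 220.4, 136.8]), 0.64), (array([319.3, 260.5,   1.1]), 0.46)]
scale_platform [(array([ 577. , -242. ,   62.6]), 0.79), (array([629.1, 248.1, 140.2]), 0.33)]
syrup_bottle [(array([497.3,   5.6,   2. ]), 0.81)]
cocoa_tin [(array([ 579.3, -241.7,   61.4]), 0.68), (array([797.3,  -2.7,  -0.7]), 0.65)]
steel_jug [(array([628.7, -13.3,  -1.1]), 0.88)]
mixing_bowl [(array([539.9, 590.2,   1.5]), 0.87)]
cream_carton [(array([ 531.2, -581.8,   -5. ]), 0.74)]
palette_knife [(array([322.2, 259.4,   1.6]), 0.69)]
cake_ring [(array([ 311.8, -292. ,   -3.2]), 0.47), (array([574.5, 291.5, 214.3]), 0.22)]
```

View pics/scene0.png

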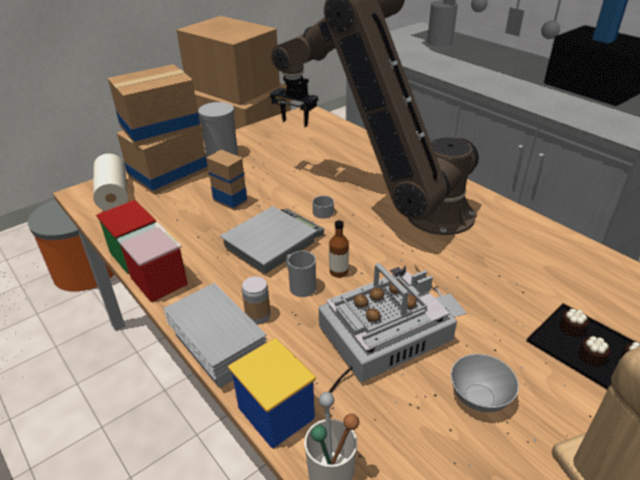

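View pics/top0.png

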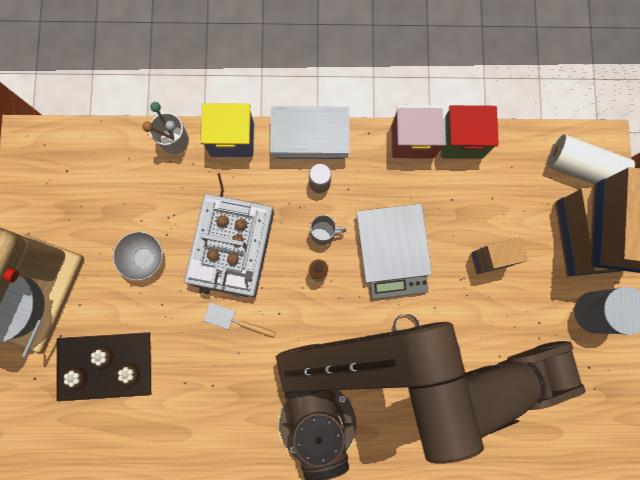

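The scene shows the sieve (tray home, catch towards the robot) at about px (230,245) in the top view and the scale at (393,245), with the bottle and jug between them. Next I refine poses and yaws with a model overlay.

```bash
cat >> h.py <<'E'
def rz(a): a=np.radians(a); return np.array([[np.cos(a),-np.sin(a),0],[np.sin(a),np.cos(a),0],[0,0,1]])
def place(o,yaw,P): return np.array(o)+np.array(P,float)@rz(yaw).T
def box(x0,x1,y0,y1,z): return [[x0,y0,z],[x1,y0,z],[x1,y1,z],[x0,y1,z]]
def draw(p,polys,c,k=4,col=(255,0,0)):
    x0,y0,x1,y1=c
    im=cv2.resize(p["img"][y0:y1,x0:x1],None,fx=k,fy=k,interpolation=cv2.INTER_CUBIC)
    for P in polys:
        q=((proj(p,P)-[x0,y0]+.5)*k).astype(np.int32); cv2.polylines(im,[q],True,col,1)
    return im
TR=[box(-90,90,-65,65,20),box(-21,-7,-60,60,102),box(-148,-102,4,12,55),box(-148,-102,-22,-14,55)]
E
cat > ov.py <<'E'
from h import *
p=read_camera("top")
T=([584,288,116],-8.2); S=([578,-243,62],6)
a=draw(p,[place(*T,P) for P in TR],(175,185,275,305),5)
b=draw(p,[place(*S,box(-120,120,-110,110,0))],(345,195,445,315),3)
b=cv2.copyMakeBorder(b,0,a.shape[0]-b.shape[0],0,0,cv2.BORDER_CONSTANT)
cv2.imwrite("pics/ov1.png",np.hstack([a,b])[:,:,::-1])
E
python3 ov.py
```

```text
(no output)
```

View pics/ov1.png

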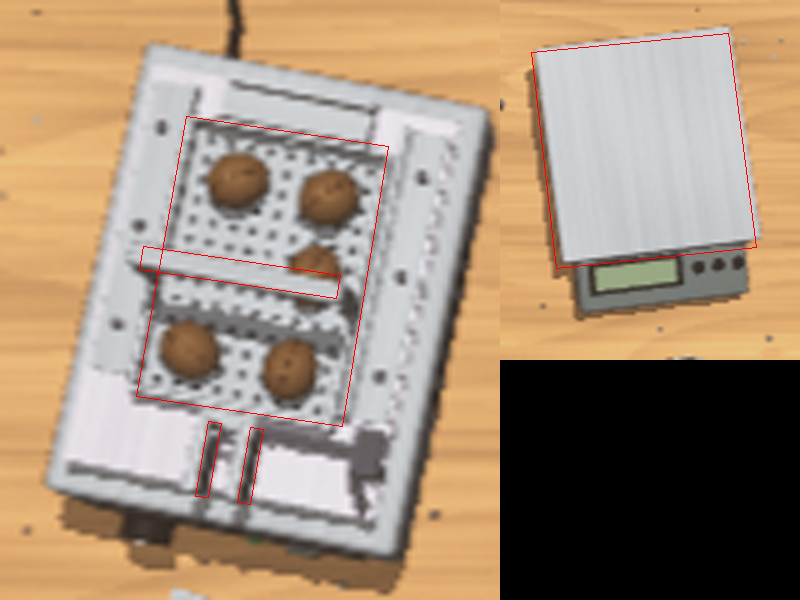

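```bash
sed -i 's/^T=.*/T=([584,284.5,116],-10.8); S=([582,-245.5,62],6.5)/; s/ov1/ov2/' ov.py
sed -i 's/\[place(\*T,P) for P in TR\]/[place(*T,P) for P in TR+[box(-130,130,-100,100,0)]]/' ov.py
python3 ov.py
```

```text
(no output)
```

View pics/ov2.png

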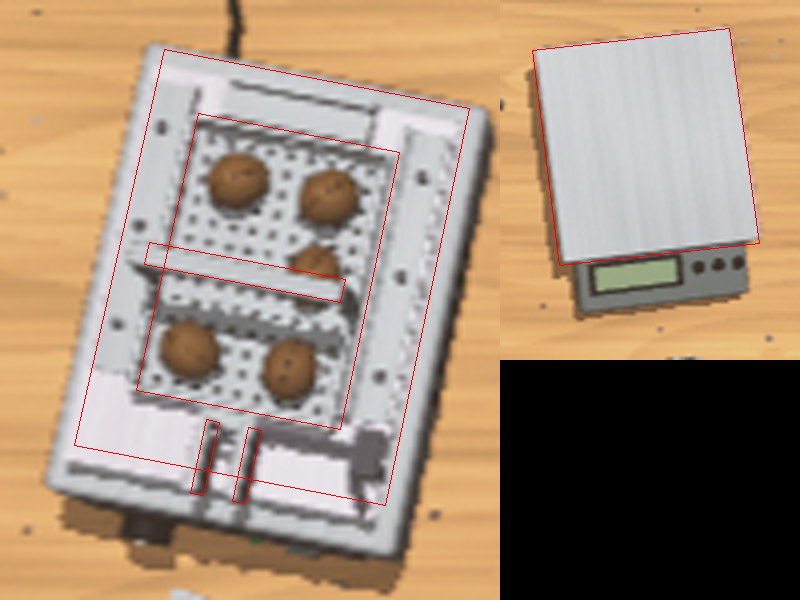

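Scale overlay matches; tray is best at about (583,284,116) with yaw −10°, which puts the catch at about (460,306). Moving there on an arc at z≈330.

```bash
cat >> h.py <<'E'
def down(zang):
    z=np.array([np.cos(np.radians(zang)),np.sin(np.radians(zang)),0]); y=np.array([0,0,-1.])
    return R.from_matrix(np.c_[np.cross(y,z),y,z])
def plan(goal,zang,n,polar=False,zprof=None,start=None,only=None):
    """rows from the pose as it stands to goal (TCP), jaw axis at zang deg"""
    p,r=start or tool(); g=np.array(goal,float)
    a0=np.degrees(np.arctan2(*r.as_matrix()[[1,0],2])); da=(zang-a0+180)%360-180
    tilt=r
    pol=lambda q: np.array([np.hypot(q[0],q[1]),np.arctan2(q[1],q[0]),q[2]])
    P,Rr=p,r
    for i in range(1,n+1):
        s=i/n
        if polar:
            c=pol(p)+(pol(g)-pol(p))*s; q=np.array([c[0]*np.cos(c[1]),c[0]*np.sin(c[1]),c[2]])
        else: q=p+(g-p)*s
        if zprof is not None: q[2]=np.interp(s,*zprof)
        r2=down(a0+da*s)
        d=Rr.inv().apply(q-P)/10; v=np.degrees((Rr.inv()*r2).as_rotvec())
        if only is None or i<=only: print([[round(x,2) for x in d.tolist()],[round(x,1) for x in v.tolist()]],"#",q.round(),flush=True)
        P,Rr=q,r2
E
python3 - <<'E'
from h import *
print(readout.state()["t"])
plan([460,305.7,330],80,20,True,([0,.15,1],[215,330,330]))
E
```

```text
1.7
[[-5.66, -3.87, -0.62], [-0.0, -7.5, -0.0]] # [ 256. -566.  253.]
[[-5.65, -3.83, -0.39], [0.0, -7.5, 0.0]] # [ 305. -537.  292.]
[[-5.62, -3.83, -0.16], [0.0, -7.5, 0.0]] # [ 350. -504.  330.]
[[-5.59, -0.0, 0.06], [0.0, -7.5, 0.0]] # [ 393. -468.  330.]
[[-5.55, 0.0, 0.28], [0.0, -7.5, 0.0]] # [ 431. -427.  330.]
[[-5.5, 0.0, 0.5], [0.0, -7.5, 0.0]] # [ 465. -384.  330.]
[[-5.45, 0.0, 0.72], [0.0, -7.5, 0.0]] # [ 495. -338.  330.]
[[-5.38, 0.0, 0.93], [0.0, -7.5, 0.0]] # [ 521. -290.  330.]
[[-5.31, 0.0, 1.14], [0.0, -7.5, 0.0]] # [ 542. -240.  330.]
[[-5.22, 0.0, 1.34], [-0.0, -7.5, -0.0]] # [ 558. -188.  330.]
[[-5.14, 0.0, 1.54], [0.0, -7.5, 0.0]] # [ 569. -136.  330.]
[[-5.04, 0.0, 1.73], [0.0, -7.5, -0.0]] # [575. -83. 330.]
[[-4.93, 0.0, 1.92], [-0.0, -7.5, -0.0]] # [577. -30. 330.]
[[-4.82, 0.0, 2.11], [0.0, -7.5, 0.0]] # [574.  23. 330.]
[[-4.7, 0.0, 2.28], [0.0, -7.5, 0.0]] # [566.  74. 330.]
[[-4.58, 0.0, 2.45], [0.0, -7.5, 0.0]] # [553. 125. 330.]
[[-4.45, 0.0, 2.62], [0.0, -7.5, 0.0]] # [536. 173. 330.]
[[-4.31, 0.0, 2.78], [0.0, -7.5, 0.0]] # [514. 220. 330.]
[[-4.17, 0.0, 2.93], [0.0, -7.5, 0.0]] # [489. 264. 330.]
[[-4.03, 0.0, 3.07], [0.0, -7.5, 0.0]] # [460. 306. 330.]
```

>>> apply_moves(
  increments=[
    [[-5.6, -3.9, -0.6], [0, -7.5, 0], 6.0],
    [[-5.6, -3.8, -0.4], [0, -7.5, 0], 6.0],
    [[-5.6, -3.8, -0.2], [0, -7.5, 0], 6.0],
    [[-5.6, 0, 0.1], [0, -7.5, 0], 6.0],
    [[-5.5, 0, 0.3], [0, -7.5, 0], 6.0],
  ],
)

```text
t: 2.33
eef_pos: [421.9, -432.1, 324.1]
tcp_rot: [-1.57, 0.001, -2.14]
ft_force: [0.7, -0.4, -0.1]
opening: 0.639
```

>>> apply_moves(
  increments=[
    [[-5.5, 0, 0.5], [0, -7.5, 0], 6.0],
    [[-5.4, 0, 0.7], [0, -7.5, 0], 6.0],
    [[-5.4, 0, 0.9], [0, -7.5, 0], 6.0],
    [[-5.3, 0, 1.1], [0, -7.5, 0], 6.0],
    [[-5.2, 0, 1.3], [0, -7.5, 0], 6.0],
  ],
)

```text
t: 2.95
eef_pos: [547.6, -183.2, 324.3]
tcp_rot: [-1.569, -0.0, -1.463]
ft_force: [0.3, -0.3, -0.7]
opening: 0.632
```

>>> apply_moves(
  increments=[
    [[-5.1, 0, 1.5], [0, -7.5, 0], 6.0],
    [[-5.0, 0, 1.7], [0, -7.5, 0], 6.0],
    [[-4.9, 0, 1.9], [0, -7.5, 0], 6.0],
    [[-4.8, 0, 2.1], [0, -7.5, 0], 6.0],
    [[-4.7, 0, 2.3], [0, -7.5, 0], 6.0],
  ],
)

```text
t: 3.58
eef_pos: [545.7, 86.7, 324.1]
tcp_rot: [-1.569, -0.002, -0.786]
ft_force: [0.4, 0.6, 0.9]
opening: 0.634
```

Run:
```python
from h import *
plan([460,305.7,260],80,5,True)
print(readout.state()["joints"])
```

```text
[[-3.96, 1.28, 2.61], [-0.1, -7.0, 0.1]] # [536. 133. 311.]
[[-3.86, 1.28, 2.75], [0.0, -7.0, 0.0]] # [523. 179. 298.]
[[-3.75, 1.28, 2.89], [0.0, -7.0, 0.0]] # [506. 223. 286.]
[[-3.65, 1.28, 3.03], [0.0, -7.0, 0.0]] # [485. 265. 273.]
[[-3.53, 1.28, 3.16], [0.0, -7.0, 0.0]] # [460. 306. 260.]
[ 3.79247777e-02  2.90529614e-01  1.58097329e+00  5.33357052e-05
  1.26746046e+00 -7.47275492e-01]
```

>>> apply_moves(
  increments=[
    [[-4.0, 1.0, 2.6], [0, -7, 0], 6.0],
    [[-3.9, 1.0, 2.8], [0, -7, 0], 6.0],
    [[-3.8, 1.0, 2.9], [0, -7, 0], 6.0],
    [[-3.7, 1.0, 3.0], [0, -7, 0], 6.0],
    [[-3.5, 1.0, 3.2], [0, -7, 0], 6.0],
  ],
)

```text
t: 4.2
eef_pos: [454.5, 314.2, 273.4]
tcp_rot: [-1.569, -0.005, -0.153]
ft_force: [0.2, 0.0, -0.1]
opening: 0.63
```

Run:
```python
from h import *
np.set_printoptions(precision=1,suppress=True)
print(readout.state()["eef_pos"],readout.state()["tcp_rot"])
plan([460,305.7,240],80,3)
for c in("scene","top"):
    p=read_camera(c); save(p,c+"1.png")
    for n in "tray_base tray_handle catch_grip catch_paddle sieve_deck sieve_bridge sieve_keeper".split():
        print(c,n,[(w(p,d["point"]),round(d["confidence"],2)) for d in nets.mark_of(p,n)[:2]])
```

```text
[454.5 314.2 273.4] [-1.6 -0.  -0.2]
[[0.22, 1.11, -0.25], [-0.1, 0.4, 0.3]] # [456. 311. 262.]
[[0.22, 1.11, -0.25], [0.0, 0.4, 0.0]] # [458. 309. 251.]
[[0.23, 1.11, -0.25], [0.0, 0.4, 0.0]] # [460. 306. 240.]
scene tray_base [(array([581.3, 288. , 114.1]), 0.7), (array([537.2, 586.1,  -2.4]), 0.41)]
scene tray_handle [(array([574.8, 293. , 211.9]), 0.7), (array([798.5,  -1.1,   1.1]), 0.5)]
scene catch_grip [(array([460.3, 311.6, 153.4]), 0.92), (array([ 314.5, -289.4,   -1.2]), 0.53)]
scene catch_paddle [(array([461.5, 298.4, 153.1]), 0.49), (array([322.1, 261.6,   3.2]), 0.18)]
scene sieve_deck [(array([ 313.7, -286.8,   -2.8]), 0.33)]
scene sieve_bridge [(array([681.3, 270.5, 137.8]), 0.95), (array([798.2,  -3. ,   2. ]), 0.59)]
scene sieve_keeper [(array([469.9, 219.1, 138.3]), 0.96)]
top tray_base [(array([588.4, 291.6, 117. ]), 0.92)]
top tray_handle [(array([571.7, 291.1, 214.2]), 0.98), (array([796.2,  -4.8,  -1.3]), 0.68)]
top catch_grip [(array([571.2, 292.6, 214. ]), 0.55)]
top catch_paddle []
top sieve_deck []
top sieve_bridge [(array([686.2, 270.9, 134.6]), 0.82)]
top sieve_keeper [(array([469.4, 219.3, 137.4]), 0.87), (array([323. , 259.5,   3.1]), 0.64)]
```

```bash
cat > ov3.py <<'E'
from h import *
import sys
def shot(T,name):
    p=read_camera("top"); q=read_camera("scene")
    a=draw(p,[place(*T,P) for P in TR],(180,200,270,305),4)
    b=draw(q,[place(*T,P) for P in TR],(315,255,435,350),4)
    h=max(a.shape[0],b.shape[0])
    f=lambda m: cv2.copyMakeBorder(m,0,h-m.shape[0],0,0,cv2.BORDER_CONSTANT)
    cv2.imwrite("pics/"+name,np.hstack([f(a),f(b)])[:600,:800,::-1]); print(p.keys(),p["cx"],p["cy"])
if __name__=="__main__": shot(([584,288.5,116],-10.3),"ov3.png")
E
python3 ov3.py
```

```text
dict_keys(['img', 'vfov', 'cx', 'cy', 'rvec', 'tvec', 'shot']) 322.9028618120242 242.591380040617
```

View pics/ov3.png

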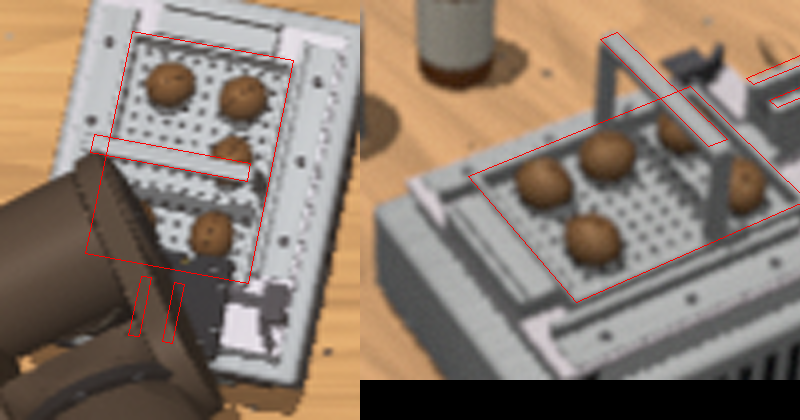

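Run:
```python
from h import *
plan([461,307,225],79.7,2)
plan([461,307,137],79.7,6)
```

```text
[[0.31, 2.43, -0.24], [-0.1, 0.6, 0.3]] # [458. 310. 249.]
[[0.33, 2.43, -0.23], [0.0, 0.6, 0.0]] # [461. 307. 225.]
[[0.1, 2.28, -0.08], [-0.1, 0.2, 0.3]] # [456. 312. 251.]
[[0.11, 2.28, -0.08], [0.0, 0.2, 0.0]] # [457. 311. 228.]
[[0.11, 2.28, -0.08], [0.0, 0.2, 0.0]] # [458. 310. 205.]
[[0.11, 2.28, -0.08], [0.0, 0.2, 0.0]] # [459. 309. 183.]
[[0.11, 2.28, -0.08], [0.0, 0.2, 0.0]] # [460. 308. 160.]
[[0.11, 2.28, -0.08], [0.0, 0.2, 0.0]] # [461. 307. 137.]
```

>>> apply_moves(
  increments=[
    [[0.3, 2.4, -0.2], [-0.1, 0.6, 0.3], 6.4],
    [[0.3, 2.4, -0.2], [0, 0.6, 0], 6.4],
    [[0.1, 2, 0], [0, 0, 0], 6.4],
    [[0, 1, 0], [0, 0, 0], 6.4],
    [[0, 0, 0], [0, 0, 0], 6.4],
  ],
)

```text
t: 5.72
eef_pos: [462.3, 307.9, 194.3]
tcp_rot: [-1.57, -0.001, -0.179]
ft_force: [0.7, 0.7, -0.1]
opening: 0.676
```

Run:
```python
from h import *
print(readout.state()["eef_pos"])
plan([461,307,137],79.7,3)
```

```text
[462.29088975 307.90433366 194.27724199]
[[-0.04, 1.91, -0.04], [-0.1, 0.0, 0.1]] # [462. 308. 175.]
[[-0.04, 1.91, -0.04], [0.0, 0.0, 0.0]] # [461. 307. 156.]
[[-0.04, 1.91, -0.04], [0.0, 0.0, 0.0]] # [461. 307. 137.]
```

>>> apply_moves(
  increments=[
    [[-0.1, 1.2, 0], [0, 0, 0], 6.4],
    [[0, 1.0, -0.1], [0, 0, 0], 6.4],
    [[0, 0.8, 0], [0, 0, 0], 6.4],
    [[0, 0.8, 0], [0, 0, 0], 6.4],
    [[0, 0, 0], [0, 0, 0], 6.4],
  ],
)

```text
t: 6.35
eef_pos: [461.4, 307.5, 154.9]
tcp_rot: [-1.569, -0.003, -0.179]
ft_force: [0.0, -0.4, -0.3]
opening: 0.67
```

>>> apply_moves(
  increments=[
    [[0, 1.0, 0], [0, 0, 0], 6.4],
    [[0, 0.8, 0], [0, 0, 0], 6.4],
    [[0, 0, 0], [0, 0, 0], 4.5],
    [[0, 0, 0], [0, 0, 0], 4.5],
    [[0, 0, 0], [0, 0, 0], 4.5],
  ],
)

```text
t: 6.98
eef_pos: [461.8, 307.6, 135.9]
tcp_rot: [-1.568, -0.003, -0.179]
ft_force: [-0.1, 0.0, 0.7]
opening: 0.483
```

>>> apply_moves(
  increments=[
    [[0, 0, 0], [0, 0, 0], 3.8],
    [[0, 0, 0], [0, 0, 0], 3.8],
    [[0, 0, 0], [0, 0, 0], 3.8],
    [[0, 0, 0], [0, 0, 0], 3.8],
    [[0, 0, 0], [0, 0, 0], 3.8],
  ],
)

```text
t: 7.6
eef_pos: [461.9, 307.7, 136.4]
tcp_rot: [-1.568, -0.004, -0.179]
ft_force: [0.5, 0.3, -0.2]
opening: 0.401
```

No contact at 38 mm opening means the gripper centre is 3–7 mm to −y of catch_grip; shift +5 mm along the jaw axis, then close.

>>> apply_moves(
  increments=[
    [[0, 0, 0.25], [0, 0, 0], 4.2],
    [[0, 0, 0.25], [0, 0, 0], 4.2],
    [[0, 0, 0], [0, 0, 0], 3.2],
    [[0, 0, 0], [0, 0, 0], 3.2],
    [[0, 0, 0], [0, 0, 0], 3.2],
  ],
)

```text
t: 8.22
eef_pos: [462.5, 311.5, 136.4]
tcp_rot: [-1.571, -0.003, -0.178]
ft_force: [-1.8, -4.7, 1.1]
opening: 0.339
```

>>> apply_moves(
  increments=[
    [[0, 0, 0], [0, 0, 0], 2.7],
    [[0, 0, 0], [0, 0, 0], 2.7],
    [[0, 0, 0], [0, 0, 0], 2.7],
    [[0, 0, 0], [0, 0, 0], 2.7],
    [[0, 0, 0], [0, 0, 0], 2.7],
  ],
)

```text
t: 8.85
eef_pos: [462.6, 312.0, 136.4]
tcp_rot: [-1.57, -0.003, -0.178]
ft_force: [-0.8, -1.0, 0.7]
opening: 0.289
```

>>> apply_moves(
  increments=[
    [[0, 0, 0], [0, 0, 0], 2.0],
    [[0, 0, 0], [0, 0, 0], 2.0],
    [[0, 0, 0], [0, 0, 0], 2.0],
    [[0, 0, 0], [0, 0, 0], 2.0],
    [[0, 0, 0], [0, 0, 0], 2.0],
  ],
)

```text
t: 9.48
eef_pos: [462.6, 312.0, 136.4]
tcp_rot: [-1.57, -0.003, -0.179]
ft_force: [-0.8, -0.4, 0.6]
opening: 0.248
```

>>> apply_moves(
  increments=[
    [[-0.3, 0, 0], [0, 0, 0], 2.0],
    [[-0.5, 0, 0], [0, 0, 0], 2.0],
    [[-0.6, 0, 0], [0, 0, 0], 2.0],
    [[-0.6, 0, 0], [0, 0, 0], 2.0],
    [[-0.6, 0, 0], [0, 0, 0], 2.0],
  ],
)

```text
t: 10.1
eef_pos: [436.2, 316.8, 136.3]
tcp_rot: [-1.569, -0.005, -0.178]
ft_force: [3.0, 0.5, -0.7]
opening: 0.244
```

>>> apply_moves(
  increments=[
    [[-0.6, 0, 0], [0, 0, 0], 2.0],
    [[-0.6, 0, 0], [0, 0, 0], 2.0],
    [[-0.4, 0, 0], [0, 0, 0], 2.0],
    [[-0.2, 0, 0], [0, 0, 0], 2.0],
    [[0, 0, 0], [0, 0, 0], 2.0],
  ],
)

```text
t: 10.72
eef_pos: [416.6, 320.4, 136.4]
tcp_rot: [-1.57, -0.005, -0.177]
ft_force: [1.6, -0.3, 0.3]
opening: 0.246
```

Run:
```python
from h import *
np.set_printoptions(precision=1,suppress=True)
print(readout.state()["eef_pos"])
for c in("scene","top"):
    p=read_camera(c)
    for n in "tray_base tray_handle catch_grip sieve_bridge".split():
        print(c,n,[(w(p,d["point"]),round(d["confidence"],2)) for d in nets.mark_of(p,n)[:2]])
```

```text
[416.6 320.4 136.4]
scene tray_base [(array([535.2, 291.5, 113.2]), 0.74), (array([584.2, 257.3, 142.5]), 0.59)]
scene tray_handle [(array([527.9, 300.4, 213.7]), 0.82)]
scene catch_grip [(array([594.1, 320.2, 137. ]), 0.67), (array([490. ,   2.6,  -4. ]), 0.66)]
scene sieve_bridge [(array([683. , 270.5, 134.9]), 0.69)]
top tray_base [(array([540.2, 297.5, 118.5]), 0.9)]
top tray_handle [(array([524.1, 299.6, 215.9]), 0.72)]
top catch_grip []
top sieve_bridge [(array([681.4, 273.5, 132.5]), 0.89)]
```

>>> apply_moves(
  increments=[
    [[0, 0, 0], [0, 0, 0], 3.5],
    [[0, 0, 0], [0, 0, 0], 4.5],
    [[0, 0, -0.4], [0, 0, 0], 6.4],
    [[0, 0, 0], [0, 0, 0], 6.4],
    [[0, 0, 0], [0, 0, 0], 6.4],
  ],
)

```text
t: 11.85
eef_pos: [416.3, 315.8, 136.3]
tcp_rot: [-1.569, -0.005, -0.178]
ft_force: [0.6, -0.3, -0.6]
opening: 0.66
```

>>> apply_moves(
  increments=[
    [[0, -1.5, 0], [0, 0, 0], 6.4],
    [[0, -3, 0], [0, 0, 0], 6.4],
    [[0, -4, 0], [0, 0, 0], 6.4],
    [[0, -5, 0], [0, 0, 0], 6.4],
    [[0, -4, 0], [0, 0, 0], 6.4],
  ],
)

```text
t: 12.48
eef_pos: [414.5, 315.5, 318.4]
tcp_rot: [-1.571, -0.003, -0.178]
ft_force: [0.7, 0.7, 0.2]
opening: 0.672
```

Run:
```python
from h import *
np.set_printoptions(precision=1,suppress=True)
s=readout.state(); print(s["eef_pos"],s["joints"])
plan([526,300.5,s["eef_pos"][2]],-10.2,10)
for c in("scene","top"):
    p=read_camera(c)
    for n in "tray_base tray_handle catch_grip".split():
        print(c,n,[(w(p,d["point"]),round(d["confidence"],2)) for d in nets.mark_of(p,n)[:2]])
```

```text
[414.5 315.5 318.4] [ 0.5  0.2  1.7 -0.   1.2 -0.9]
[[1.12, 0.0, 0.05], [-0.0, 9.0, 0.2]] # [426. 314. 318.]
[[1.1, 0.0, 0.22], [0.0, 9.0, 0.0]] # [437. 312. 318.]
[[1.05, 0.0, 0.39], [0.0, 9.0, 0.0]] # [448. 311. 318.]
[[0.98, 0.0, 0.55], [0.0, 9.0, 0.0]] # [459. 309. 318.]
[[0.88, 0.0, 0.7], [0.0, 9.0, 0.0]] # [470. 308. 318.]
[[0.76, 0.0, 0.83], [-0.0, 9.0, -0.0]] # [481. 306. 318.]
[[0.62, -0.0, 0.94], [0.0, 9.0, 0.0]] # [493. 305. 318.]
[[0.47, 0.0, 1.02], [-0.0, 9.0, -0.0]] # [504. 303. 318.]
[[0.3, 0.0, 1.08], [-0.0, 9.0, -0.0]] # [515. 302. 318.]
[[0.13, 0.0, 1.12], [0.0, 9.0, 0.0]] # [526. 300. 318.]
scene tray_base [(array([535.2, 296.7, 112.7]), 0.95)]
scene tray_handle [(array([527.3, 302.6, 210.9]), 0.98)]
scene catch_grip [(array([415.9, 325.9, 152.8]), 0.66), (array([800.7,  -2.1,  -2. ]), 0.46)]
top tray_base [(array([541.7, 297.1, 120.2]), 0.67), (array([535.1, 264. , 141.4]), 0.42)]
top tray_handle [(array([529. , 303.8, 214.2]), 0.96)]
top catch_grip []
```

>>> apply_moves(
  increments=[
    [[1.1, 0, 0.1], [0, 9, 0], 6.0],
    [[1.1, 0, 0.2], [0, 9, 0], 6.0],
    [[1.1, 0, 0.4], [0, 9, 0], 6.0],
    [[1.0, 0, 0.6], [0, 9, 0], 6.0],
    [[0.9, 0, 0.7], [0, 9, 0], 6.0],
  ],
)

```text
t: 13.5
eef_pos: [471.2, 307.1, 309.5]
tcp_rot: [-1.582, -0.001, -0.987]
ft_force: [0.2, -0.1, -0.8]
opening: 0.632
```

>>> apply_moves(
  increments=[
    [[0.8, 0, 0.8], [0, 9, 0], 6.0],
    [[0.6, 0, 0.9], [0, 9, 0], 6.0],
    [[0.5, 0, 1.0], [0, 9, 0], 6.0],
    [[0.3, 0, 1.1], [0, 9, 0], 6.0],
    [[0.1, 0, 1.1], [0, 9, 0], 6.0],
  ],
)

```text
t: 14.12
eef_pos: [527.2, 296.3, 303.4]
tcp_rot: [-1.585, -0.015, -1.799]
ft_force: [-0.6, 0.2, 0.4]
opening: 0.629
```

Run:
```python
from h import *
np.set_printoptions(precision=1,suppress=True)
s=readout.state(); print(s["eef_pos"],s["joints"])
plan([526.5,301,250],-10.2,2)
```

```text
[527.2 296.3 303.4] [ 0.4  0.4  1.5 -0.   1.3  0.6]
[[-0.26, 2.67, -0.05], [0.8, -1.4, 0.8]] # [527. 299. 277.]
[[-0.23, 2.67, -0.08], [0.0, -1.4, 0.0]] # [526. 301. 250.]
```

>>> apply_moves(
  increments=[
    [[-0.3, 2.5, 0], [0.8, -1.2, 0.8], 6.0],
    [[-0.2, 2.5, 0], [0, -1.0, 0], 6.0],
    [[0, 1.0, 0], [0, -0.5, 0], 6.0],
    [[0, 0, 0], [0, 0, 0], 6.0],
    [[0, 0, 0], [0, 0, 0], 6.0],
  ],
)

```text
t: 14.75
eef_pos: [528.4, 300.5, 239.2]
tcp_rot: [-1.575, -0.003, -1.755]
ft_force: [-0.3, 0.4, 1.5]
opening: 0.628
```

Run:
```python
from h import *
np.set_printoptions(precision=1,suppress=True)
s=readout.state(); print(s["eef_pos"])
plan([526.5,301.5,194],-10.2,3)
print(tool()[1].as_matrix().round(3))
```

```text
[528.4 300.5 239.2]
[[-0.03, 1.51, -0.06], [0.2, -0.1, 0.2]] # [528. 301. 224.]
[[-0.02, 1.51, -0.07], [0.0, -0.1, 0.0]] # [527. 301. 209.]
[[-0.02, 1.51, -0.07], [0.0, -0.1, 0.0]] # [526. 302. 194.]
[[-0.2 -0.   1. ]
 [-1.  -0.  -0.2]
 [ 0.  -1.  -0. ]]
```

>>> apply_moves(
  increments=[
    [[0, 1.3, -0.1], [0.2, -0.1, 0.2], 6.0],
    [[0, 1.3, -0.1], [0, 0, 0], 6.0],
    [[0, 1.1, 0], [0, 0, 0], 6.0],
    [[0, 0.6, 0], [0, 0, 0], 6.0],
    [[0, 0, 0], [0, 0, 0], 5.0],
  ],
)

```text
t: 15.38
eef_pos: [526.3, 300.9, 193.9]
tcp_rot: [-1.57, 0.002, -1.753]
ft_force: [0.1, -0.3, -0.1]
opening: 0.57
```

>>> apply_moves(
  increments=[
    [[0, 0, 0], [0, 0, 0], 4.0],
    [[0, 0, 0], [0, 0, 0], 3.0],
    [[0, 0, 0], [0, 0, 0], 2.6],
    [[0, 0, 0], [0, 0, 0], 2.3],
    [[0, 0, 0], [0, 0, 0], 2.0],
  ],
)

```text
t: 16.0
eef_pos: [526.7, 301.1, 194.9]
tcp_rot: [-1.569, 0.003, -1.753]
ft_force: [-0.2, -0.6, -0.5]
opening: 0.219
```

>>> apply_moves(
  increments=[
    [[0, 0, 0], [0, 0, 0], 1.7],
    [[0, 0, 0], [0, 0, 0], 1.5],
    [[0, 0, 0], [0, 0, 0], 1.2],
    [[0, 0, 0], [0, 0, 0], 0.8],
    [[0, 0, 0], [0, 0, 0], 0.4],
  ],
)

```text
t: 16.62
eef_pos: [525.8, 301.2, 194.9]
tcp_rot: [-1.571, 0.002, -1.753]
ft_force: [-2.3, 1.1, 0.6]
opening: 0.143
```

>>> apply_moves(
  increments=[
    [[0, 0, 0], [0, 0, 0], 0],
    [[0, 0, 0], [0, 0, 0], 0],
    [[0, -0.3, 0], [0, 0, 0], 0],
    [[0, -0.4, 0], [0, 0, 0], 0],
    [[0, -0.5, 0], [0, 0, 0], 0],
  ],
)

```text
t: 17.25
eef_pos: [525.9, 300.8, 206.4]
tcp_rot: [-1.572, 0.001, -1.753]
ft_force: [0.1, -0.4, -4.7]
opening: 0.144
```

>>> apply_moves(
  increments=[
    [[0, -0.8, 0], [0, 0, 0], 0],
    [[0, -1.2, 0], [0, 0, 0], 0],
    [[0, -1.6, 0], [0, 0, 0], 0],
    [[0, -2, 0], [0, 0, 0], 0],
    [[0, -2, 0], [0, 0, 0], 0],
  ],
)

```text
t: 17.88
eef_pos: [525.8, 300.6, 287.4]
tcp_rot: [-1.571, 0.001, -1.753]
ft_force: [0.1, 1.5, -4.7]
opening: 0.144
```

Run:
```python
from h import *
np.set_printoptions(precision=1,suppress=True)
s=readout.state(); print(s["eef_pos"],s["moment"])
q=read_camera("scene")
print([(w(q,d["point"]),round(d["confidence"],2)) for d in nets.mark_of(q,"tray_base")[:1]])
cv2.imwrite("pics/lift.png",cv2.resize(q["img"][190:390,280:480],None,fx=3,fy=3)[:,:,::-1])
```

```text
[525.8 300.6 287.4] [-0.  -0.1  0.1]
[(array([537.7, 296.6, 207.9]), 0.73)]
```

View pics/lift.png

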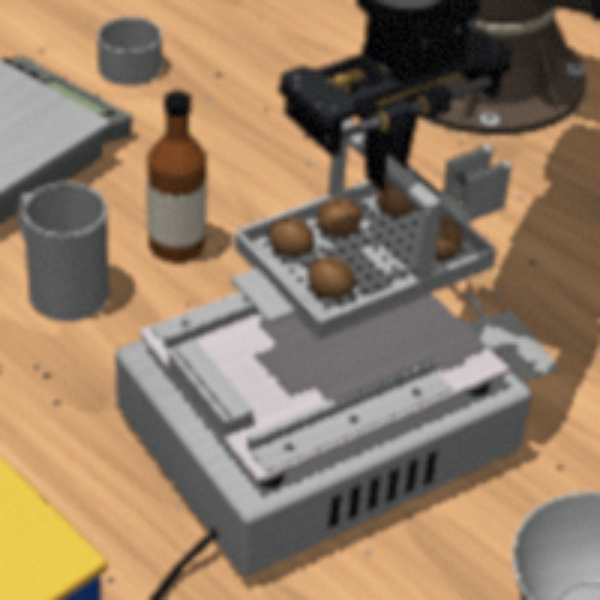

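The lift picture shows the tray level in the gripper with all five walnuts inside and the sieve clear below. Raising further, then carrying across.

>>> apply_moves(
  increments=[
    [[0, -2, 0], [0, 0, 0], 0],
    [[0, -2, 0], [0, 0, 0], 0],
    [[0, -1.5, 0], [0, 0, 0], 0],
    [[0.5, -1, 0], [0, 0, 0], 0],
    [[1.0, -0.4, 0], [0, 0, 0], 0],
  ],
)

```text
t: 18.6
eef_pos: [522.6, 285.2, 358.1]
tcp_rot: [-1.571, 0.001, -1.752]
ft_force: [-0.4, -0.4, -5.0]
opening: 0.142
```

Run:
```python
from h import *
s=readout.state(); print(s["eef_pos"],s["joints"])
plan([568,-246,s["eef_pos"][2]],6.5,26)
```

```text
[522.6300273  285.19821018 358.0752583 ] [3.88138336e-01 3.40592264e-01 1.41996639e+00 1.07200333e-03
 1.38036519e+00 5.69326263e-01]
[[1.98, -0.0, 0.54], [-0.0, -0.6, -0.1]] # [524. 265. 358.]
[[1.98, 0.0, 0.52], [0.0, -0.6, 0.0]] # [526. 244. 358.]
[[1.99, 0.0, 0.5], [0.0, -0.6, 0.0]] # [528. 224. 358.]
[[2.0, 0.0, 0.47], [0.0, -0.6, 0.0]] # [530. 203. 358.]
[[2.0, 0.0, 0.45], [0.0, -0.6, 0.0]] # [531. 183. 358.]
[[2.01, 0.0, 0.43], [0.0, -0.6, 0.0]] # [533. 163. 358.]
[[2.01, 0.0, 0.4], [0.0, -0.6, 0.0]] # [535. 142. 358.]
[[2.01, 0.0, 0.38], [0.0, -0.6, 0.0]] # [537. 122. 358.]
[[2.02, 0.0, 0.36], [0.0, -0.6, 0.0]] # [538. 101. 358.]
[[2.02, 0.0, 0.34], [0.0, -0.6, 0.0]] # [540.  81. 358.]
[[2.03, 0.0, 0.31], [0.0, -0.6, 0.0]] # [542.  60. 358.]
[[2.03, 0.0, 0.29], [0.0, -0.6, 0.0]] # [544.  40. 358.]
[[2.03, 0.0, 0.27], [0.0, -0.6, 0.0]] # [545.  20. 358.]
[[2.04, 0.0, 0.24], [0.0, -0.6, 0.0]] # [547.  -1. 358.]
[[2.04, 0.0, 0.22], [0.0, -0.6, 0.0]] # [549. -21. 358.]
[[2.04, 0.0, 0.2], [-0.0, -0.6, -0.0]] # [551. -42. 358.]
[[2.04, 0.0, 0.17], [0.0, -0.6, 0.0]] # [552. -62. 358.]
[[2.04, 0.0, 0.15], [0.0, -0.6, 0.0]] # [554. -83. 358.]
[[2.05, 0.0, 0.13], [0.0, -0.6, 0.0]] # [ 556. -103.  358.]
[[2.05, 0.0, 0.1], [0.0, -0.6, 0.0]] # [ 558. -123.  358.]
[[2.05, 0.0, 0.08], [0.0, -0.6, 0.0]] # [ 559. -144.  358.]
[[2.05, 0.0, 0.06], [0.0, -0.6, 0.0]] # [ 561. -164.  358.]
[[2.05, -0.0, 0.04], [-0.0, -0.6, -0.0]] # [ 563. -185.  358.]
[[2.05, 0.0, 0.01], [-0.0, -0.6, -0.0]] # [ 565. -205.  358.]
[[2.05, 0.0, -0.01], [0.0, -0.6, 0.0]] # [ 566. -226.  358.]
[[2.05, 0.0, -0.03], [0.0, -0.6, 0.0]] # [ 568. -246.  358.]
```

>>> apply_moves(
  increments=[
    [[1.4, 0, 0.3], [0, -0.6, 0], 0],
    [[1.8, 0, 0.5], [0, -0.6, 0], 0],
    [[2, 0, 0.5], [0, -0.6, 0], 0],
    [[2, 0, 0.5], [0, -0.6, 0], 0],
    [[2, 0, 0.5], [0, -0.6, 0], 0],
  ],
)

```text
t: 19.23
eef_pos: [529.8, 184.0, 355.5]
tcp_rot: [-1.574, -0.001, -1.696]
ft_force: [0.3, -0.2, -3.8]
opening: 0.144
```

>>> apply_moves(
  increments=[
    [[2, 0, 0.5], [0, -0.6, 0], 0],
    [[2, 0, 0.4], [0, -0.6, 0], 0],
    [[2, 0, 0.4], [0, -0.6, 0], 0],
    [[2, 0, 0.4], [0, -0.6, 0], 0],
    [[2, 0, 0.3], [0, -0.6, 0], 0],
  ],
)

```text
t: 19.85
eef_pos: [537.6, 74.2, 352.7]
tcp_rot: [-1.579, -0.002, -1.643]
ft_force: [0.4, -1.7, -3.6]
opening: 0.144
```

>>> apply_moves(
  increments=[
    [[2, 0, 0.3], [0, -0.6, 0], 0],
    [[2, 0, 0.3], [0, -0.6, 0], 0],
    [[2, 0, 0.3], [0, -0.6, 0], 0],
    [[2, 0, 0.2], [0, -0.6, 0], 0],
    [[2, 0, 0.2], [0, -0.6, 0], 0],
  ],
)

```text
t: 20.48
eef_pos: [542.8, -34.1, 350.1]
tcp_rot: [-1.583, -0.002, -1.589]
ft_force: [0.5, -0.2, -4.3]
opening: 0.145
```

Run:
```python
from h import *
s=readout.state(); print(s["eef_pos"],s["ft_force"])
plan([568,-246,350],6.5,14)
```

```text
[542.76078247 -34.09248904 350.09663282] [ 0.50488706 -0.16467474 -4.3351413 ]
[[1.51, 0.0, 0.21], [0.7, -0.5, 0.1]] # [545. -49. 350.]
[[1.51, 0.0, 0.19], [-0.0, -0.5, -0.0]] # [546. -64. 350.]
[[1.51, 0.0, 0.18], [0.0, -0.5, 0.0]] # [548. -80. 350.]
[[1.52, 0.0, 0.17], [0.0, -0.5, 0.0]] # [550. -95. 350.]
[[1.52, 0.0, 0.15], [0.0, -0.5, 0.0]] # [ 552. -110.  350.]
[[1.52, 0.0, 0.14], [0.0, -0.5, 0.0]] # [ 554. -125.  350.]
[[1.52, 0.0, 0.12], [0.0, -0.5, 0.0]] # [ 555. -140.  350.]
[[1.52, 0.0, 0.11], [0.0, -0.5, 0.0]] # [ 557. -155.  350.]
[[1.52, 0.0, 0.09], [0.0, -0.5, 0.0]] # [ 559. -170.  350.]
[[1.52, 0.0, 0.08], [0.0, -0.5, 0.0]] # [ 561. -185.  350.]
[[1.52, 0.0, 0.07], [0.0, -0.5, 0.0]] # [ 563. -201.  350.]
[[1.52, 0.0, 0.05], [0.0, -0.5, 0.0]] # [ 564. -216.  350.]
[[1.52, 0.0, 0.04], [0.0, -0.5, 0.0]] # [ 566. -231.  350.]
[[1.52, 0.0, 0.02], [0.0, -0.5, 0.0]] # [ 568. -246.  350.]
```

>>> apply_moves(
  increments=[
    [[2, 0, 0.3], [0.2, -0.6, 0], 0],
    [[2, 0, 0.3], [0.2, -0.6, 0], 0],
    [[2, 0, 0.3], [0.2, -0.6, 0], 0],
    [[2, 0, 0.3], [0.2, -0.6, 0], 0],
    [[1.8, 0, 0.2], [0, -0.6, 0], 0],
  ],
)

```text
t: 21.1
eef_pos: [553.6, -139.3, 347.4]
tcp_rot: [-1.574, -0.001, -1.535]
ft_force: [-0.2, 0.2, -4.5]
opening: 0.145
```

>>> apply_moves(
  increments=[
    [[1.8, 0, 0.2], [0, -0.6, 0], 0],
    [[1.6, 0, 0.2], [0, -0.6, 0], 0],
    [[1.4, 0, 0.2], [0, -0.6, 0], 0],
    [[1.1, 0, 0.1], [0, -0.6, 0], 0],
    [[0.8, 0, 0.1], [0, -0.6, 0], 0],
  ],
)

```text
t: 21.72
eef_pos: [563.6, -211.3, 345.7]
tcp_rot: [-1.576, 0.0, -1.482]
ft_force: [-0.4, 0.2, -3.6]
opening: 0.147
```

Run:
```python
from h import *
np.set_printoptions(precision=1,suppress=True)
s=readout.state(); print(s["eef_pos"],s["ft_force"])
plan([568,-247,200],6.5,8)
for c in("scene","top"):
    p=read_camera(c)
    for n in "tray_base tray_handle catch_grip scale_platform".split():
        print(c,n,[(w(p,d["point"]),round(d["confidence"],2)) for d in nets.mark_of(p,n)[:2]])
```

```text
[ 563.6 -211.3  345.7] [-0.4  0.2 -3.6]
[[0.45, 1.82, 0.03], [0.3, -0.2, -0.0]] # [ 564. -216.  327.]
[[0.45, 1.82, 0.01], [-0.0, -0.2, -0.0]] # [ 565. -220.  309.]
[[0.45, 1.82, 0.01], [-0.0, -0.2, -0.0]] # [ 565. -225.  291.]
[[0.45, 1.82, 0.01], [0.0, -0.2, 0.0]] # [ 566. -229.  273.]
[[0.45, 1.82, 0.01], [0.0, -0.2, 0.0]] # [ 566. -234.  255.]
[[0.45, 1.82, 0.01], [0.0, -0.2, 0.0]] # [ 567. -238.  236.]
[[0.45, 1.82, 0.01], [0.0, -0.2, 0.0]] # [ 567. -243.  218.]
[[0.45, 1.82, 0.01], [0.0, -0.2, 0.0]] # [ 568. -247.  200.]
scene tray_base [(array([ 574.3, -207.8,  264.3]), 0.84)]
scene tray_handle [(array([ 563.2, -209.3,  363.8]), 0.95), (array([323.2, 259.7,   1.4]), 0.47)]
scene catch_grip [(array([ 452.1, -221.8,  307.4]), 0.58), (array([ 580.1, -232.2,  289.1]), 0.58)]
scene scale_platform [(array([ 586.2, -253.2,   65. ]), 0.63), (array([ 570.7, -212.8,  265.9]), 0.41)]
top tray_base [(array([ 580.9, -207.1,  268.7]), 0.64), (array([ 311.9, -290.6,   -2.6]), 0.4)]
top tray_handle [(array([ 566. , -209.8,  361.9]), 0.58)]
top catch_grip [(array([682.6, 272.6, 133.8]), 0.69)]
top scale_platform []
```

>>> apply_moves(
  increments=[
    [[0.7, 0.5, 0.1], [0.3, -0.3, 0], 0],
    [[0.7, 1.0, 0], [0, -0.3, 0], 0],
    [[0.7, 1.5, 0], [0, -0.3, 0], 0],
    [[0.6, 2, 0], [0, -0.2, 0], 0],
    [[0.5, 2, 0], [0, -0.2, 0], 0],
  ],
)

```text
t: 22.85
eef_pos: [567.9, -244.5, 271.8]
tcp_rot: [-1.57, -0.001, -1.457]
ft_force: [-0.4, -0.1, -3.6]
opening: 0.147
```

>>> apply_moves(
  increments=[
    [[0.3, 2, 0], [0, -0.2, 0], 0],
    [[0.2, 2, 0], [0, 0, 0], 0],
    [[0.1, 1.5, 0], [0, 0, 0], 0],
    [[0, 1, 0], [0, 0, 0], 0],
    [[0, 0.4, 0], [0, 0, 0], 0],
  ],
)

```text
t: 23.48
eef_pos: [567.2, -252.1, 194.9]
tcp_rot: [-1.574, 0.003, -1.455]
ft_force: [-0.1, 0.6, -3.7]
opening: 0.143
```

Run:
```python
from h import *
np.set_printoptions(precision=1,suppress=True)
s=readout.state(); print(s["eef_pos"],s["ft_force"])
plan([568,-249,180],6.5,3)
for c in("scene","top"):
    p=read_camera(c)
    for n in "tray_base tray_handle scale_platform".split():
        print(c,n,[(w(p,d["point"]),round(d["confidence"],2)) for d in nets.mark_of(p,n)[:2]])
```

```text
[ 567.2 -252.1  194.9] [-0.1  0.6 -3.7]
[[-0.1, 0.5, 0.04], [0.2, 0.1, -0.1]] # [ 567. -251.  190.]
[[-0.1, 0.5, 0.04], [0.0, 0.1, 0.0]] # [ 568. -250.  185.]
[[-0.1, 0.5, 0.04], [0.0, 0.1, 0.0]] # [ 568. -249.  180.]
scene tray_base [(array([ 577.7, -254.3,  113.6]), 0.78)]
scene tray_handle [(array([ 568.9, -253.9,  210.5]), 0.89)]
scene scale_platform [(array([ 586.7, -253.5,   60.8]), 0.57)]
top tray_base [(array([319.9, 260.1,   2.3]), 0.75), (array([ 584.7, -250.4,  121. ]), 0.61)]
top tray_handle []
top scale_platform []
```

>>> apply_moves(
  increments=[
    [[-0.1, 0.9, 0.1], [0.2, 0, -0.1], 0],
    [[-0.1, 1.0, 0], [0, 0, 0], 0],
    [[-0.1, 0.9, 0], [0, 0, 0], 0],
    [[0, 0.7, 0], [0, 0, 0], 0],
    [[0, 0.4, 0], [0, 0, 0], 0],
  ],
)

```text
t: 24.5
eef_pos: [568.1, -248.6, 154.2]
tcp_rot: [-1.57, -0.0, -1.454]
ft_force: [0.4, 0.4, -4.5]
opening: 0.148
```

>>> apply_moves(
  increments=[
    [[0, 0.3, 0], [0, 0, 0], 0],
    [[0, 0.3, 0], [0, 0, 0], 0],
    [[0, 0.2, 0], [0, 0, 0], 0],
    [[0, 0.2, 0], [0, 0, 0], 0],
    [[0, 0.1, 0], [0, 0, 0], 0],
  ],
)

```text
t: 25.12
eef_pos: [568.3, -248.8, 142.8]
tcp_rot: [-1.569, -0.0, -1.454]
ft_force: [-0.0, 0.3, -5.0]
opening: 0.145
```

>>> apply_moves(
  increments=[
    [[0, 0.1, 0], [0, 0, 0], 0],
    [[0, 0.1, 0], [0, 0, 0], 0],
    [[0, 0.1, 0], [0, 0, 0], 0],
    [[0, 0, 0], [0, 0, 0], 0],
    [[0, 0, 0], [0, 0, 0], 0],
  ],
)

```text
t: 25.75
eef_pos: [568.6, -249.0, 141.1]
tcp_rot: [-1.568, -0.002, -1.454]
ft_force: [0.6, -0.5, -3.4]
opening: 0.143
```

>>> apply_moves(
  increments=[
    [[0, 0.1, 0], [0, 0, 0], 0],
    [[0, 0.1, 0], [0, 0, 0], 0],
    [[0, 0.1, 0], [0, 0, 0], 0],
    [[0, 0.1, 0], [0, 0, 0], 0],
    [[0, 0, 0], [0, 0, 0], 0],
  ],
)

```text
t: 26.38
eef_pos: [568.8, -249.0, 141.0]
tcp_rot: [-1.566, -0.003, -1.454]
ft_force: [-0.5, 0.9, -3.2]
opening: 0.144
```

>>> apply_moves(
  increments=[
    [[0, 0.2, 0], [0, 0, 0], 0],
    [[0, 0.3, 0], [0, 0, 0], 0],
    [[0, 0.3, 0], [0, 0, 0], 0],
    [[0, 0.3, 0], [0, 0, 0], 0],
    [[0, 0.3, 0], [0, 0, 0], 0],
  ],
)

```text
t: 27.0
eef_pos: [569.1, -249.0, 140.8]
tcp_rot: [-1.559, -0.009, -1.454]
ft_force: [-10.0, 5.5, 28.8]
opening: 0.143
```

Firmly down (contact force up). Back off the pressure and release.

>>> apply_moves(
  increments=[
    [[0, 0, 0], [0, 0, 0], 0],
    [[0, 0, 0], [0, 0, 0], 1.6],
    [[0, 0, 0], [0, 0, 0], 2.2],
    [[0, 0, 0], [0, 0, 0], 3.5],
    [[0, 0, 0], [0, 0, 0], 5.0],
  ],
)

```text
t: 27.62
eef_pos: [569.6, -249.4, 140.7]
tcp_rot: [-1.558, -0.009, -1.454]
ft_force: [0.0, 0.5, -0.5]
opening: 0.383
```

>>> apply_moves(
  increments=[
    [[0, 0, 0], [0, 0, 0], 5.0],
    [[0, -1, 0], [0, 0, 0], 5.0],
    [[0, -2, 0], [0, 0, 0], 5.0],
    [[0, -3, 0], [0, 0, 0], 5.0],
    [[0, -3, 0], [0, 0, 0], 5.0],
  ],
)

```text
t: 28.25
eef_pos: [567.7, -248.4, 232.9]
tcp_rot: [-1.561, -0.007, -1.454]
ft_force: [-0.4, 0.4, 0.0]
opening: 0.526
```

>>> apply_moves(
  increments=[
    [[0, -4, 0], [0, 0, 0], 5.0],
    [[0, -4, 0], [0, 0, 0], 5.0],
    [[5, -3, 0], [0, 0, 0], 5.0],
    [[5, 0, 0], [0, 0, 0], 5.0],
    [[5, 0, 0], [0, 0, 0], 5.0],
  ],
)

```text
t: 28.88
eef_pos: [584.5, -396.9, 357.2]
tcp_rot: [-1.553, -0.014, -1.449]
ft_force: [0.2, 0.5, 0.2]
opening: 0.525
```

Run:
```python
from h import *
np.set_printoptions(precision=1,suppress=True)
s=readout.state(); print(s["eef_pos"],s["ft_force"])
p=read_camera("top"); q=read_camera("scene")
for c,i in(("top",p),("scene",q)):
    for n in "tray_base tray_handle catch_grip scale_platform".split():
        print(c,n,[(w(i,d["point"]),round(d["confidence"],2)) for d in nets.mark_of(i,n)[:1]])
S=([582,-246.5,62],6.5)
P=[place(*S,box(-120,120,-110,110,0))]+[place(*S,b) for b in TR]
a=draw(p,P,(340,185,440,305),4); b=draw(q,P,(210,185,310,305),4)
cv2.imwrite("pics/end.png",np.hstack([a,b])[:,:,::-1])
```

```text
[ 584.5 -396.9  357.2] [0.2 0.5 0.2]
top tray_base [(array([ 586.1, -245.8,   67.6]), 0.61)]
top tray_handle [(array([ 568.9, -244.3,  160.6]), 0.58)]
top catch_grip [(array([ 458.4, -262.7,   94.7]), 0.67)]
top scale_platform [(array([625.9,  -8.9,  -2.1]), 0.72)]
scene tray_base [(array([ 577. , -248.4,   59.1]), 0.72)]
scene tray_handle [(array([ 572.3, -245.9,  157. ]), 0.86)]
scene catch_grip [(array([ 456.8, -262.8,   97.7]), 0.91)]
scene scale_platform [(array([ 584.2, -254.8,   60.2]), 0.92)]
```

View pics/end.png

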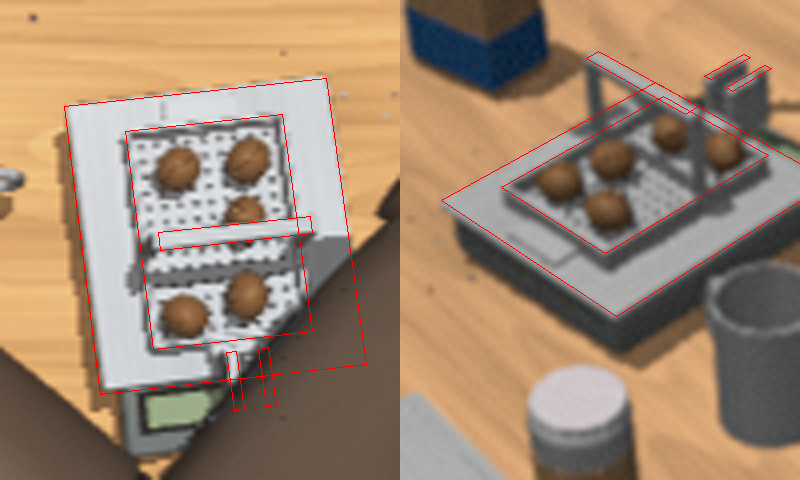

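The final picture shows the tray flat, centred and square on the platform within a few mm (tray corners about (127,130)–(310,330) px in the left half), with all five walnuts inside and the gripper clear. Handing in.

>>> apply_moves(
  increments=[
    [[0, 0, 0], [0, 0, 0], 5.0],
    [[0, 0, 0], [0, 0, 0], 5.0],
    [[0, 0, 0], [0, 0, 0], 5.0],
    [[0, 0, 0], [0, 0, 0], 5.0],
    [[0, 0, 0], [0, 0, 0], 5.0],
  ],
)

```text
t: 30.0
eef_pos: [584.9, -393.7, 356.6]
tcp_rot: [-1.554, -0.013, -1.448]
ft_force: [-0.7, 0.9, 0.4]
opening: 0.526
```

Run:
```python
from h import *
print(env.job_done(), readout.state()["t"])
```

```text
the job is handed in; nothing more can be done
the job is handed in; nothing more can be done
```

The tray is on the scale and the job is handed in, at about 30 s of the 64 s allowed. No verdict was reported.

I squeezed the catch fully in (fingers at about 24 mm) and drew the tray about 47 mm forward. I then let go of the catch, took the tray by its handle, carried it level above the bystanders and set it down slowly.

**Last checks:**
- **Position:** the networks put the tray centre at about (581.5, −247) mm. My overlay put the platform centre at (582, −246.5), and the networks put it at about (584, −255) from the scene camera. Even on that reading the tray is only about 8 mm off, inside the 25 mm limit.
- **Squareness:** the tray outline lies parallel to the platform's edges in the final picture, and the last measured gripper angle agrees within about 0.5°.
- **Walnuts and surroundings:** all five walnuts are in the tray and the gripper is clear. I saw no bystander moved in the pictures, but I did not measure them again.

**Disagreements:**
- My first overlay put the catch about 5 mm too far to −y. I noticed this because the fingers met no contact, and corrected it before squeezing.
- At set-down I pressed the tray onto the platform with about 29 N before letting go. That is under the 40 N limit.

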